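# Pop open the white touch-top bin

### The job

Open the white touch-top bin so that the paper trimmings can go in, and leave the black one shut: with the fingertips press once, all the way down, on the orange pad at the free edge of the white lid, then draw back and let the lid spring up by itself. Do not push the risen lid back down; stay clear of it and watch for two seconds that it stands fully open. Only press: do not lift or shove either bin, and leave the painting things around them where they are.

Things in the scene. Friction and masses are not known exactly. Their poses are not given: they have to be found in the camera images.
- bin_white: white touch-top bench bin, 180 deep (x) by 150 wide (y) by 160 mm high, loose, 1.2 kg. Origin: centre of its underside; x points from the pad edge of the lid to the hinge. Flat white lid 190 by 158 by 10 mm, top 178 mm above the bench when shut; hinge axis along y at x +92, 166 mm up; free edge at x -94 mm.
- pad_white: round orange press pad (40 mm across, 2.5 mm proud; origin: its top centre) on the white lid, 28 mm in from the middle of its free edge, above the latch; it moves with the lid. Shut: at x -66 mm of the bin, 181 mm above the bench, axes as the bin's. To unlatch, 3 to 5 N moves the pad down; the latch lets go past about 5 mm (a shorter press stays latched); firm stop at 7 mm.
- lid_white (a joint): lid angle of the white bin, rad: 0 to 0.006 shut and latched, -0.038 pressed to the stop, 1.35 fully open, upright at the hinge side. Push-push latch: after a full press, as the finger draws back, a damped spring lifts the lid (1 to 4 N against the finger) to fully open in about 1.5 s. Pushing it all the way down again latches it shut.
- bin_black: black twin of the white bin, same sizes, axes and origin; it stays shut
- pad_black: round orange press pad (40 mm across, 2.5 mm proud; origin: its top centre) on the black lid, 28 mm in from the middle of its free edge, above the latch; it moves with the lid. Shut: at x -66 mm of the bin, 181 mm above the bench, axes as the bin's.
- lid_black (a joint): lid angle of the black bin, rad; same meaning and same working latch as the white one
- ink_bottle_mid (a point): middle of a square amber glass ink bottle, 45 by 45 by 48 mm with a white cap 28 mm across, 70 mm high in all; this point lies on its axis, 35 mm above its foot; stands loose on the bench
- paint_tube: blue paint tube with an orange label and a black cap, lying flat along its own x (cap at -x), 148 long by 42 wide by 20 mm high; origin on the bench under its middle (cap end at -68, crimped end at +80 mm)
- brush_jar: glass jar with two brushes standing in it, 72 mm across, jar 100 mm and brushes 178 mm high; origin at the centre of its foot
- red_cup: red plastic cup, rim 86 mm across, 105 mm high; origin at the centre of its foot

How it is judged:
On the way, in this order (a step that is already met when the one before it is completed fails the run):
1. the white lid is pressed in by the fingers on its orange pad until its latch lets go (value of joint lid_white below -0.022 rad and contact force between the fingers and pad_white above 1 N), for 0.02 s.
2. the white lid has sprung fully open and stands open for two seconds with the robot off it (value of joint lid_white above 1.2 rad and contact force between each of the fingers, the arm and bin_white below 0.05 N), for 2 s.
At the end, for the whole second after the job is handed in: The white lid stands open by itself at more than 1.2 rad, at rest (under 0.05 rad/s); the black lid is still latched shut (within -0.01 to 0.03 rad); both bins stand upright within 20 mm of where they were, and the bottle, tube, jar and cup within 20 mm of where they were (value of joint lid_white above 1.2 rad and velocity of joint lid_white between -0.05 and 0.05 rad/s and value of joint lid_black between -0.01 and 0.03 rad and distance of each of bin_white, bin_black, ink_bottle_mid, paint_tube, brush_jar, red_cup from where it was at the start of the episode below 0.02 m and angle between each of bin_white, bin_black's own z axis and vertical below 0.05 rad); the robot touches nothing.
It fails at once if the black bin's lid is pressed or opened (value of joint lid_black below -0.012 rad or value of joint lid_black above 0.05 rad).
It fails at once if the risen white lid is pushed back down towards its latch (a second press) (value of joint lid_white between 0.016 and 0.05 rad and velocity of joint lid_white below -0.08 rad/s and contact force between the fingers and bin_white above 0.3 N).
It fails at once if a bin is lifted or shoved more than 20 mm (distance of any of bin_white, bin_black from where it was at the start of the episode above 0.02 m).
It fails at once if the ink bottle, paint tube, brush jar or red cup is moved more than 20 mm (distance of any of ink_bottle_mid, paint_tube, brush_jar, red_cup from where it was at the start of the episode above 0.02 m).
It also fails if it takes over 40 s, if anything falls off the work surface, if the arm or the gripper's body presses on something with over 40 N, if the wrist force passes 120 N, or if a joint passes its speed limit or range.

### The arm

A 6-joint arm with a two-finger parallel gripper is mounted at the origin on the work surface. World frame = base frame: x ahead of the robot, y to its left, z up, the work surface at z = 0. Lengths are in m, angles in rad, forces in N, time in s.
With the tool pointing down it reaches from about 0.375 to 0.825 m from the base axis. Payload 5.5 kg.
Tool frame: the origin (TCP) lies at the very end of the fingers, on their centre line; the grasp point (between the pads) lies 19 mm behind it; z points along the fingers, y is the line along which they close (so a half turn about z gives the same grasp; the last joint's range is limited). The gripper opens to 85 mm and grips with 20 to 120 N. Pads are 22 mm wide; open, the fingers measure 114 mm over their backs; the gripper's body (76 mm by 85 mm) begins 54 mm behind the grasp point. The pads swing forward as they close: fully open they stand 13 mm farther back than shut.
Start: joints at [-1.158, 0.314, -0.047, 1.21, 0, 1.571], TCP at [0.241, -0.55, 0.231] pointing down, gripper open.
Joint ranges: [-2.67, 2.67], [-0.69, 1.73], [-1.03, 1.25], [-2.08, 2.16], [-1.42, 1.45], [-3.14, 3.14]. Speed limits (rad/s): [2.39, 2.39, 3.01, 3.14, 3.14, 3.14].

### API

Orientations are given as a 3x3 rotation matrix whose columns are the frame's x, y, z axes.
In Python, from cell import arm gives the robot as it stands.
- The arm moves only by the tool play_rows, never from a script. Its argument "series" is text: rows parted by semicolons, each of 7 numbers parted by spaces: the shift along the tool's x, y, z in cm, then the turn, a rotation vector about the tool's x, y, z in rad, then the gripper command: -1 is fully open, 1 is shut, values between are in proportion. In form: tx ty tz wx wy wz hand; .... A call has 1 to 10 rows; each row shifts and turns the commanded pose from where the row before left it, along the tool's axes as they then stand; what a row does not reach is not made up. A row lasts 1/8 s, in which the tool goes at most 62.5 mm and 10.7 degrees, less where a joint would pass 70% of its speed; a pose out of reach is approached as far as the arm can. A call with a gripper value outside its range is refused whole. The fingers move at their own pace and stop on an object; "newtons" is the grip in N (left out, the last holds). Time passes only in rows, so rows that do not move let the fingers close. It gives the time, the measured TCP pose, the force, the opening and the grip force at its end, in the units of the state.
- arm.get_obs(): the state, without advancing time (a new reading comes with each control period).
- arm.get_image(name): name is "scene" or "top" or "wrist"; returns the picture (480x640x3 uint8, red, green, blue); there is no depth.
- arm.camera_params(name): a dict with "fx", "fy", "cx", "cy" (pixels), "R" (3x3) and "t" (3): a world point X has camera coordinates R X + t. Camera axes: x right, y down, z forward; pixel columns grow to the right and rows downward; lengths in m; the calibration is good to about 2 mm. A picture is of the moment at which its call begins: read the wrist's pose just before it. camera_params takes no time and is no camera call; for the wrist camera it gives the pose at the moment of the call.
- arm.job_done(): hands the job in; it is judged then, once.
The state is a dict: "time_s": time; "joints": joint angles; "joint_velocities": joint speeds; "joint_efforts": joint torques, N m; "tcp_pos": TCP position; "tcp_rot": TCP orientation; "wrist_force": force on the tool from outside, world axes, zero at the start; "wrist_torque": the same for the moment, N m; "finger_gap": finger opening in m; "finger_force": force on a finger pad.
Only numpy, scipy, OpenCV 4.12 (cv2) and the standard library are available. Lean on these libraries where they do the work, as an engineer would, in place of code of your own. Each camera call takes 0.05 s, during which the arm holds its last target. There are 200 camera calls.

## Working session

There is one attempt and no reset: what is moved stays moved. The work goes in short steps, Python scripts to look and compute and a tool call to move; the robot and the scene stay as the last step left them, time stands still between calls to the robot, and variables do not carry over. Pictures are saved under pics/ and viewed, at most 10 in all, crops included, and the job is handed in when it is done.

Besides the shell and the picture viewer there is one more tool, called after "Call:" by a JSON object that holds its "op" and its "data", one argument or row to a line. play_rows: Moves the arm, as the interface text tells. Its arguments: {"type":"object","properties":{"series":{"type":"string"},"newtons":{"type":"number"}},"required":["series"]}

```bash
mkdir -p pics
python3 - <<'E'
from cell import arm
import cv2
o=arm.get_obs();print(o["time_s"],o["tcp_pos"],o["tcp_rot"])
for n in("scene","top"):
    cv2.imwrite(f"pics/{n}0.png",arm.get_image(n)[:,:,::-1]); p=arm.camera_params(n);print(n,p)
E
```

```text
0.0 [ 0.24048021 -0.54907017  0.23041918] [[ 9.15996525e-01  4.01185649e-01 -6.64820018e-04]
 [ 4.01186199e-01 -9.15995154e-01  1.58454225e-03]
 [ 2.67236973e-05 -1.71815181e-03 -9.99998524e-01]]
scene {'fx': 516.0800723726956, 'fy': 516.0800723726956, 'cx': 316.95165576674384, 'cy': 234.2622226739718, 'R': array([[ 0.83285421,  0.55349179,  0.00083791],
       [ 0.35066293, -0.5264796 , -0.7745029 ],
       [-0.42823986,  0.64534182, -0.6325698 ]]), 't': array([-0.46343701, -0.08378109,  1.54296503])}
top {'fx': 620.0570211814689, 'fy': 620.0570211814689, 'cx': 318.4292438647236, 'cy': 231.52261250798318, 'R': array([[-0.027472  , -0.99960763,  0.00546509],
       [-0.99816418,  0.0271363 , -0.05414687],
       [ 0.05397732, -0.00694258, -0.99851803]]), 't': array([-0.0020292 ,  0.55062555,  1.58031147])}
```

View pics/scene0.png

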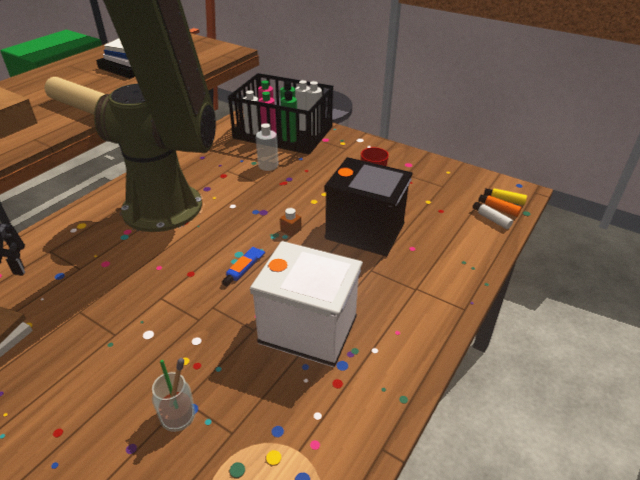

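View pics/top0.png

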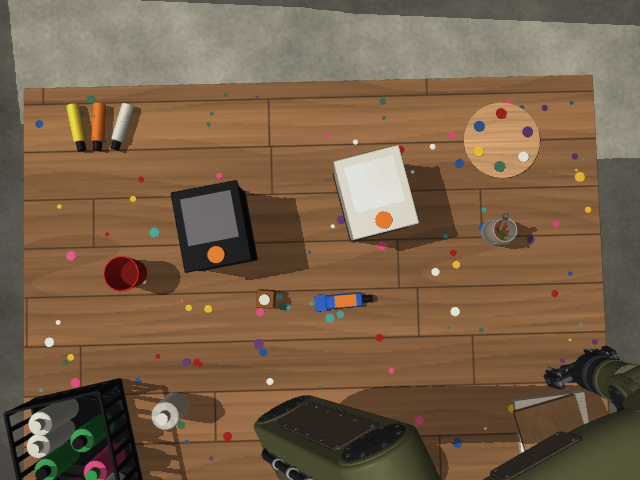

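The top view shows the white bin's pad at about (384,219) and the black one's at (216,254). The jar is at (500,230), the tube at (343,301), the bottle at (265,299) and the cup at (125,273). In the scene view the white pad is at (278,265). Next I measure both pads by ray casting.

```bash
cat > h.py <<'E'
import cv2,numpy as np
def ray(p,uv):
    d=p["R"].T@np.array([(uv[0]-p["cx"])/p["fx"],(uv[1]-p["cy"])/p["fy"],1]); return -p["R"].T@p["t"],d
def onz(p,uv,z):
    c,d=ray(p,uv); return c+d*(z-c[2])/d[2]
def two(p,a,q,b):
    c1,d1=ray(p,a);c2,d2=ray(q,b)
    s=np.linalg.lstsq(np.c_[d1,-d2],c2-c1,rcond=None)[0]
    x,y=c1+s[0]*d1,c2+s[1]*d2; return (x+y)/2,np.linalg.norm(x-y)
def orange(im,near,r=25):
    h=cv2.cvtColor(im,cv2.COLOR_BGR2HSV); m=cv2.inRange(h,(5,180,120),(18,255,255))
    k=np.zeros_like(m);cv2.circle(k,near,r,255,-1); M=cv2.moments(m&k,True)
    return (M["m10"]/M["m00"],M["m01"]/M["m00"]),M["m00"]
E
python3 - <<'E'
from cell import arm
from h import *
P=arm.camera_params("top");S=arm.camera_params("scene")
t=cv2.imread("pics/top0.png");s=cv2.imread("pics/scene0.png")
for n,a,b in(("white",(384,219),(278,265)),("black",(216,254),(346,172))):
    u,A=orange(t,a,14);v,B=orange(s,b,14)
    print(n,u,A,v,B,"top@.181",onz(P,u,.181),"scene@.181",onz(S,v,.181),"two",two(P,u,S,v))
# white lid quad in top
m=cv2.inRange(cv2.cvtColor(t,cv2.COLOR_BGR2HSV),(0,0,150),(40,75,255));m[:140]=0;m[250:]=0;m[:,:325]=0;m[:,425:]=0
c=max(cv2.findContours(m,0,2)[0],key=cv2.contourArea);r=cv2.minAreaRect(c)
b=np.array([onz(P,q,.178) for q in cv2.boxPoints(r)]);print("lid",b,np.linalg.norm(np.diff(b,axis=0),axis=1),b.mean(0))
for n,q,z in(("bottle",(264,299),.07),("cup",(125,273),.1),("jar",(500,230),.1),("brush",(506,217),.178),("tube",(343,301),.02)):print(n,onz(P,q,z))
E
```

```text
white (383.3076923076923, 219.48557692307693) 208.0 (277.5266272189349, 264.6923076923077) 169.0 top@.181 [ 0.5651317  -0.16638549  0.181     ] scene@.181 [ 0.56864283 -0.16727795  0.181     ] two (array([ 0.56614827, -0.16596559,  0.17865146]), np.float64(0.0021825247552904542))
black (215.66519823788545, 254.04845814977975) 227.0 (345.06542056074767, 171.66355140186917) 107.0 top@.181 [0.49598625 0.22156011 0.181     ] scene@.181 [0.49909329 0.21952341 0.181     ] two (array([0.49663735, 0.22235876, 0.17856756]), np.float64(0.001440891125517028))
lid [[ 0.70445437 -0.05365908  0.178     ]
 [ 0.74023511 -0.20663546  0.178     ]
 [ 0.55570961 -0.24763608  0.178     ]
 [ 0.52054809 -0.0955982   0.178     ]] [0.15710517 0.18902569 0.15605079] [ 0.63023679 -0.1508822   0.178     ]
bottle [0.38432083 0.12217556 0.07      ]
cup [0.45791534 0.45467697 0.1       ]
jar [ 0.53744618 -0.45937822  0.1       ]
brush [ 0.56341525 -0.4511457   0.178     ]
tube [ 0.37105573 -0.07478815  0.02      ]
```

Both views put the white pad at (0.566, -0.166, 0.181). The lid measures 189 x 157 mm, as given, and its yaw is about 12.5°. Now I shut the fingers and travel at z 0.23.

Call:
{"op": "play_rows", "data": {
  "series": "0 0 0 0 0 0 1;3 -1.5 0 0 0 0 1;4 -2 0 0 0 0 1;4 -2 0 0 0 0 1;4 -2 0 0 0 0 1;4 -2 0 0 0 0 1;4 -2 0 0 0 0 1;4 -2 0 0 0 0 1;4 -2 0 0 0 0 1;4 -2 0 0 0 0 1",
  "newtons": 20
}}

```text
time_s: 1.35
tcp_pos: [0.4919, -0.2476, 0.2313]
tcp_rot: [[0.916, 0.401, 0.0], [0.401, -0.916, -0.0], [0.0, 0.0, -1.0]]
wrist_force: [0.7, -0.4, -0.4]
finger_gap: -0.0002
finger_force: 0.0
```

Call:
{"op": "play_rows", "data": {
  "series": "4 -2 0 0 0 0 1;4 -2 0 0 0 0 1;2 -0.5 0 0 0 0 1;0 0 0 0 0 0 1;0 0 0 0 0 0 1"
}}

```text
time_s: 1.98
tcp_pos: [0.5639, -0.1684, 0.2311]
tcp_rot: [[0.916, 0.4, -0.001], [0.4, -0.916, -0.0], [-0.001, -0.0, -1.0]]
wrist_force: [-0.3, 0.0, 0.8]
finger_gap: 0.0002
finger_force: 0.0
```

Run:
```python
from cell import arm
from h import *
o=arm.get_obs();R=np.array(o["tcp_rot"]);p=np.array(o["tcp_pos"])
print(p,R,o["wrist_force"],o["finger_gap"],o["time_s"],"tool cm to pad",R.T@(np.array([.566,-.166,.181])-p)*100)
a=[arm.get_image(n)[:,:,::-1] for n in("scene","wrist")]
v=cv2.resize(a[0][180:380,180:420],(480,400));w=cv2.resize(a[1],(320,240))
c=np.zeros((400,800,3),np.uint8);c[:,:480]=v;c[:240,480:]=w;cv2.imwrite("pics/c1.png",c)
```

```text
[ 0.56394925 -0.16837156  0.23111289] [[ 9.16335434e-01  4.00410539e-01 -8.79254146e-04]
 [ 4.00410408e-01 -9.16335854e-01 -3.28538193e-04]
 [-9.37242254e-04 -5.10113233e-05 -9.99999559e-01]] [-0.32367083  0.01977031  0.84548624] 0.00017922749891629444 1.975 tool cm to pad [ 0.28757363 -0.13494488  5.01102884]
```

View pics/c1.png

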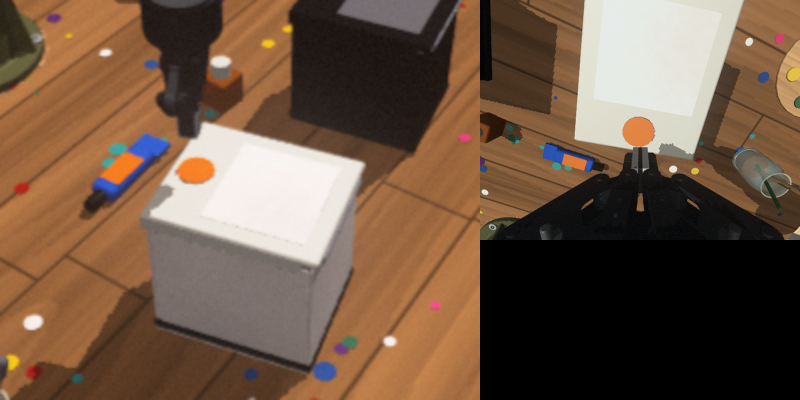

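The shut fingertips hang about 3 mm short of the point above the pad. In the crop the tip is near (188,135) and the pad at (196,170). I correct that offset and descend to about 5 mm above the pad.

Call:
{"op": "play_rows", "data": {
  "series": "0.3 -0.1 1 0 0 0 1;0 0 1.5 0 0 0 1;0 0 1.5 0 0 0 1;0 0 0.5 0 0 0 1;0 0 0 0 0 0 1;0 0 0 0 0 0 1"
}}

```text
time_s: 2.82
tcp_pos: [0.5673, -0.1655, 0.1867]
tcp_rot: [[0.916, 0.401, 0.001], [0.401, -0.916, -0.0], [0.0, 0.0, -1.0]]
wrist_force: [0.7, 0.7, 0.5]
finger_gap: -0.0
finger_force: 0.0
```

Call:
{"op": "play_rows", "data": {
  "series": "0 0 0.3 0 0 0 1;0 0 0.2 0 0 0 1;0 0 0.2 0 0 0 1;0 0 0 0 0 0 1"
}}

```text
time_s: 3.32
tcp_pos: [0.567, -0.1655, 0.1795]
tcp_rot: [[0.916, 0.401, 0.0], [0.401, -0.916, -0.0], [0.0, 0.0, -1.0]]
wrist_force: [-0.5, 0.4, 3.9]
finger_gap: 0.0
finger_force: 1.4
```

Contact at about z 0.180, with 3.9 N. Now I press on to the stop.

Call:
{"op": "play_rows", "data": {
  "series": "0 0 0.2 0 0 0 1;0 0 0.2 0 0 0 1;0 0 0.2 0 0 0 1;0 0 0 0 0 0 1"
}}

```text
time_s: 3.82
tcp_pos: [0.5667, -0.1656, 0.1741]
tcp_rot: [[0.916, 0.401, 0.0], [0.401, -0.916, -0.0], [-0.0, 0.0, -1.0]]
wrist_force: [-4.9, 0.6, 9.9]
finger_gap: -0.0003
finger_force: 5.0
```

The force has jumped to 9.9 N at about 7 mm, so the pad is on its stop. I draw back up and towards the robot, away from the rising lid.

Call:
{"op": "play_rows", "data": {
  "series": "0 0 -1 0 0 0 1;-0.5 -0.1 -3 0 0 0 1;-3 -0.6 -3 0 0 0 1;-4 -0.8 -2 0 0 0 1;-4 -0.8 0 0 0 0 1;-2 -0.4 0 0 0 0 1;0 0 0 0 0 0 1;0 0 0 0 0 0 1;0 0 0 0 0 0 1;0 0 0 0 0 0 1"
}}

```text
time_s: 5.08
tcp_pos: [0.4331, -0.1947, 0.263]
tcp_rot: [[0.916, 0.402, -0.0], [0.402, -0.916, 0.0], [-0.0, -0.0, -1.0]]
wrist_force: [0.2, 0.3, -0.3]
finger_gap: -0.0002
finger_force: 0.0
```

Call:
{"op": "play_rows", "data": {
  "series": "0 0 0 0 0 0 1;0 0 0 0 0 0 1;0 0 0 0 0 0 1;0 0 0 0 0 0 1;0 0 0 0 0 0 1;0 0 0 0 0 0 1;0 0 0 0 0 0 1;0 0 0 0 0 0 1;0 0 0 0 0 0 1;0 0 0 0 0 0 1"
}}

```text
time_s: 6.32
tcp_pos: [0.4325, -0.1949, 0.2633]
tcp_rot: [[0.916, 0.401, 0.0], [0.401, -0.916, -0.0], [0.0, 0.0, -1.0]]
wrist_force: [-0.8, -0.1, -0.1]
finger_gap: -0.0003
finger_force: 0.0
```

Run:
```python
from cell import arm
from h import *
cv2.imwrite("pics/s2.png",arm.get_image("scene")[:,:,::-1])
```

```text
(no output)
```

View pics/s2.png

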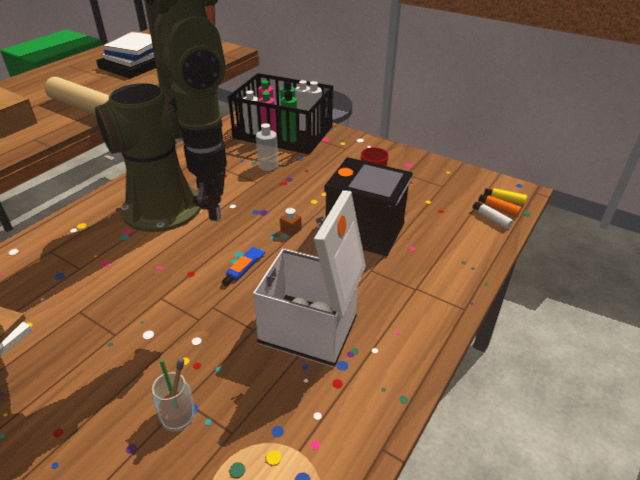

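The white lid stands upright, with its pad now at (342,226). The gripper is clear at (215,210), the black lid is shut and nothing else has moved. I hold still for over two more seconds, check the lid again, and hand in.

Call:
{"op": "play_rows", "data": {
  "series": "0 0 0 0 0 0 1;0 0 0 0 0 0 1;0 0 0 0 0 0 1;0 0 0 0 0 0 1;0 0 0 0 0 0 1;0 0 0 0 0 0 1;0 0 0 0 0 0 1;0 0 0 0 0 0 1;0 0 0 0 0 0 1;0 0 0 0 0 0 1"
}}

```text
time_s: 7.62
tcp_pos: [0.4325, -0.1949, 0.2633]
tcp_rot: [[0.916, 0.401, -0.0], [0.401, -0.916, 0.0], [-0.0, -0.0, -1.0]]
wrist_force: [-1.2, 0.6, 0.7]
finger_gap: 0.0003
finger_force: 0.0
```

Call:
{"op": "play_rows", "data": {
  "series": "0 0 0 0 0 0 1;0 0 0 0 0 0 1;0 0 0 0 0 0 1;0 0 0 0 0 0 1;0 0 0 0 0 0 1;0 0 0 0 0 0 1;0 0 0 0 0 0 1;0 0 0 0 0 0 1;0 0 0 0 0 0 1;0 0 0 0 0 0 1"
}}

```text
time_s: 8.88
tcp_pos: [0.4325, -0.1948, 0.2633]
tcp_rot: [[0.916, 0.401, -0.0], [0.401, -0.916, 0.0], [-0.0, -0.0, -1.0]]
wrist_force: [-0.1, 0.3, 0.5]
finger_gap: 0.0001
finger_force: 0.0
```

Run:
```python
from cell import arm
from h import *
a=cv2.imread("pics/s2.png");b=arm.get_image("scene")[:,:,::-1].copy()
for im in(a,b):print(orange(im,(342,226),14),orange(im,(345,172),14))
P=arm.camera_params("scene");c,s=np.cos(.218),np.sin(.218)
# expected pad at 1.35 rad: hinge .158 m from pad along bin x
v,_=orange(b,(342,226),14)
r=np.array([-.158,.015]);q=1.35;x=r[0]*np.cos(q)+r[1]*np.sin(q);z=-r[0]*np.sin(q)+r[1]*np.cos(q)
X=np.array([.566+(.158+x)*c,-.166+(.158+x)*s,.166+z]);k=P["R"]@X+P["t"]
print("expected px",P["fx"]*k[0]/k[2]+P["cx"],P["fy"]*k[1]/k[2]+P["cy"],arm.get_obs()["time_s"])
```

```text
((341.31538461538463, 225.3), 130.0) ((345.07339449541286, 171.60550458715596), 109.0)
((341.29457364341084, 225.4108527131783), 129.0) ((345.1203703703704, 171.63888888888889), 108.0)
expected px 341.4489325420076 225.09479890028248 8.925
```

The pad's pixel matches the one expected at 1.35 rad, and it stayed put for more than 2 s.

```bash
python3 -c "
from cell import arm
print(arm.job_done())"
```

```text
the job is handed in; nothing more can be done
None
```

The white bin's lid was opened with one full press and stood fully open for over two seconds with the robot clear; the black bin is still shut, nothing else visibly moved, and the job is handed in (no verdict was returned).

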